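# Tip the temple bundles through the return chute's spring flap

## Task

Return the three temple bundles lying in the blue scoop: take the scoop by its handle, push its open front in through the yellow spring flap of the grey return chute, and tip it there so that the scoop keeps the flap held open until all three bundles have slid out and down onto the chute's open sloping shelf. Then draw the scoop out so that the flap falls shut, and lay the empty scoop back flat on its black mat on the work board, lengthwise and wholly on it. Never touch the bundles themselves with the robot, and leave the tape, the screwdriver and the cutters lying round the work where they are.

Things in the scene. Friction and masses are not known exactly. Their poses are not given: they have to be found in the camera images.
- scoop: Blue open-fronted tray with black bar handle, 0.1 to 0.19 kg, level on the mat at the start. Origin: underside of tray; x points out of the open front, z up. Floor 4 mm thick, 76 mm wide outside, from x = -55 (back wall) to +75 mm (open lip). Side walls 26 mm high up to the lip, rim 5 mm thick. Polished: bundles slide when the lip is tipped down 9 to 14 deg; 36 deg empties it.
- scoop_grip (a point): Where to grip the scoop: middle of the handle, x = -90, y = 0, z = 32 mm in the scoop's frame. The handle is a straight bar 16 mm wide (y) and 20 mm deep, its centre line rising backward from x = -54, z = 21 mm to x = -148, z = 50 mm. Axes as the scoop's.
- scoop_lip (a point): Middle of the scoop's open front lip, at its underside: x = +75 mm, y = 0, z = 0 in the scoop's frame.
- scoop_mid (a point): Middle of the whole scoop's length, handle included, at underside height: x = -37.5 mm in the scoop's frame (the scoop reaches 113 mm either way from here).
- mat: Thin black rubber mat with a yellow border line, 280 mm along its x axis, 150 mm along y, 3 mm thick, fixed to the wooden work board, whose top is 100 mm above the table; origin at the centre of its underside.
- chute: Grey return chute fixed to the work board. Origin on the board (100 mm above the table), middle of its front face; x points in through the mouth and along the shelf, z up. 118 mm wide (y), 232 mm long; housing 212 mm high, x = 0 to 85 mm. Inside, a smooth 20 deg ramp, 110 mm wide, falls from z = 88 mm at x = 0 to z = 6 mm at x = 225 mm; past x = 85 mm it is open above: the sloping shelf, with 38 mm side walls.
- mouth (a point): Middle of the mouth's lower edge (top of the sill) in the chute's front face: x = 0, y = 0, z = 90 mm in the chute's frame. The mouth is 110 mm wide and reaches up to the header at z = 199 mm.
- shelf_stop (a point): Lowest middle point of the sloping shelf, at the foot of its stop wall (56 mm high above the board): x = 225 mm, y = 0, z = 6 mm in the chute's frame. Bundles slide down to it by themselves.
- flap (a joint): Angle of the yellow spring flap that closes the mouth, rad: 0 shut (hanging upright), growing to 1.2 as its lower edge is pushed inward (chute's x). Pivot along y at x = 8.5 mm, z = 195 mm of the chute's frame; 104 mm wide, 101 mm long; opens inward only; a soft spring shuts it (under 1 N at its lower edge).
- flap_edge (a point): Middle of the flap's lower edge, 101 mm from its pivot.
- bundle_a: bundle of black and yellow temple shells, about 50 x 29 x 16 mm, 20 g, origin at the centre of its underside, long side along its x axis; starts in the scoop, lying across it
- bundle_b: bundle of black and yellow temple shells, about 50 x 29 x 16 mm, 20 g, origin at the centre of its underside, long side along its x axis; starts in the scoop, lying across it
- bundle_c: bundle of black and yellow temple shells, about 50 x 29 x 16 mm, 20 g, origin at the centre of its underside, long side along its x axis; starts in the scoop, lying across it
- tape_roll: roll of black tape, 56 mm across, 19 mm high, lying loose on the work board behind the chute; a bystander. Origin at its centre, underside.
- driver: small blue-handled screwdriver, 148 mm long, 13 mm thick, lying loose along the work board's edge near the robot; a bystander.
- cutters: blue-handled side cutters, 120 x 49 x 12 mm, lying loose on the table to the right of the board; a bystander.

How it is judged:
By the outcome, as a careful person would: the job done as asked, in the order asked, and still so for the second after the job is handed in, with the robot touching nothing.
It also fails if it takes over 58 s, if anything falls off the work surface, if the arm or the gripper's body presses on something with over 40 N, if the wrist force passes 120 N, or if a joint passes its speed limit or range.

## Robot

A 7-joint arm with a two-finger parallel gripper is mounted at the origin on a cart in front of the work surface, level with it; the furniture and walls round the work are solid. World frame = base frame: x ahead of the robot, y to its left, z up, the work surface at z = 0. Lengths are in m, angles in rad, forces in N, time in s.
With the tool pointing down it reaches from about 0.4 to 0.75 m from the base axis. Payload 19.5 kg.
Tool frame: the origin (TCP) lies on the centre line of the jaws, within the pads' length; the fingertips stand 25 mm ahead of it and the grasp point (between the pads) lies 6 mm ahead of it; z points along the fingers, y is the line along which they close (so a half turn about z gives the same grasp; the last joint's range is limited). The gripper opens to 85 mm and grips with 20 to 120 N. Pads are 22 mm wide; open, the fingers measure 114 mm over their backs; the gripper's body (76 mm by 85 mm) begins 54 mm behind the grasp point. The pads swing forward as they close: fully open they stand 13 mm farther back than shut.
Start: joints at [-1.337, 0.707, -0.028, 1.485, 0.022, 0.951, -0.075], TCP at [0.157, 0.553, 0.224] pointing down, gripper open.
Joint ranges: [-2.71, 2.71], [-0.32, 2.16], [-1.57, 1.52], [0, 2.45], [-1.46, 4.6], [0, 2.02], [-2.83, 2.83]. Speed limits (rad/s): [1.89, 1.89, 2.57, 2.57, 3.01, 3.01, 3.01].

## Interface

Orientations are given as a unit quaternion [w, x, y, z].
In Python, from cell import * gives the robot as it stands.
- The arm moves only by the tool apply_moves, never from a script. Its argument "plan" is a list of rows, each an object of numbers: "x", "y", "z": the shift along the tool's x, y, z in mm; "yaw": the turn about the tool's z in rad; "grip": the finger opening in mm, from 0 to 85.4. In form: [{"x": .., "y": .., "z": .., "yaw": .., "grip": ..}, ...]. A call has 1 to 5 rows; each row is the pose to reach, as a shift and turn from the pose commanded when the call began, along the tool's axes at that moment; what a row does not reach only later rows make up. A row lasts 1/10 s, in which the tool goes at most 50 mm and 8.59 degrees, less where a joint would pass 70% of its speed; a pose out of reach is approached as far as the arm can. A call with a gripper value outside its range is refused whole. The fingers move at their own pace and stop on an object; "grip_force" is the grip in N (left out, the last holds). Time passes only in rows, so rows that repeat a pose let the fingers close. It gives the time, the measured TCP pose, the force, the opening and the grip force at its end, in the units of the state.
- get_obs(): the state, without advancing time (a new reading comes with each control period).
- camera(name): name is "scene" or "side" or "wrist"; returns a dict with "color" (400x640x3 uint8, blue, green, red), "fx", "fy", "cx", "cy" (pixels), "extrinsics" (4x4, takes a point from world to camera coordinates). Camera axes: x right, y down, z forward; pixel columns grow to the right and rows downward; lengths in m; the calibration is good to about 2 mm. A picture is of the moment at which its call begins. There is no depth.
- close_job(): hands the job in; it is judged then, once.
The state is a dict: "time_s": time; "qpos": joint angles; "qd": joint speeds; "effort": joint torques, N m; "tool_pos": TCP position; "eef_rot": TCP orientation; "wrist_force": force on the tool from outside, world axes, zero at the start; "ft_torque": the same for the moment, N m; "width": finger opening in m; "gripper_force": force on a finger pad.
Only numpy, scipy, OpenCV 4.12 (cv2) and the standard library are available. Lean on these libraries where they do the work, as an engineer would, in place of code of your own. Each camera call takes 0.05 s, during which the arm holds its last target. There are 200 camera calls.

## Working session

There is one attempt and no reset: what is moved stays moved. The work goes in short steps, Python scripts to look and compute and a tool call to move; the robot and the scene stay as the last step left them, time stands still between calls to the robot, and variables do not carry over. Pictures are saved under pics/ and viewed, at most 10 in all, crops included, and the job is handed in when it is done.

Besides the shell and the picture viewer there is one more tool, called after "Call:" as name(argument=value, ...) on one line, values as JSON. apply_moves: Moves the arm, as the interface text tells. Its arguments: {"type":"object","properties":{"plan":{"type":"array","items":{"type":"object","properties":{"x":{"type":"number"},"y":{"type":"number"},"z":{"type":"number"},"yaw":{"type":"number"},"grip":{"type":"number"}}}},"grip_force":{"type":"number"}},"required":["plan"]}

```bash
mkdir -p pics; python3 - <<'E'
from cell import *
import cv2,numpy as np
o=get_obs();print(o['tool_pos'],o['eef_rot'],o['wrist_force'],o['width'])
for n in('scene','side'):
    c=camera(n);cv2.imwrite(f'pics/{n}0.png',c['color']);print(n,c['fx'],c['fy'],c['cx'],c['cy'],np.round(c['extrinsics'],4).tolist())
E
```

```text
[0.15649048 0.55300516 0.22314089] [-6.71421093e-05  1.37456325e-01  9.90507679e-01 -5.40233702e-04] [0.9128561  0.87018635 0.03116192] 0.08543971032893719
scene 444.15166360621254 444.15166360621254 317.1865892473258 200.16607816442036 [[-0.9072, -0.42, -0.0224, 0.5082], [-0.1671, 0.4087, -0.8972, 0.2786], [0.386, -0.8103, -0.441, 1.0447], [0.0, 0.0, 0.0, 1.0]]
side 372.276692466411 372.276692466411 312.4120783787791 199.43199666560275 [[-0.9351, -0.3535, -0.026, 0.5198], [-0.1342, 0.4208, -0.8972, 0.2531], [0.3281, -0.8354, -0.4409, 0.8046], [0.0, 0.0, 0.0, 1.0]]
```

View pics/scene0.png

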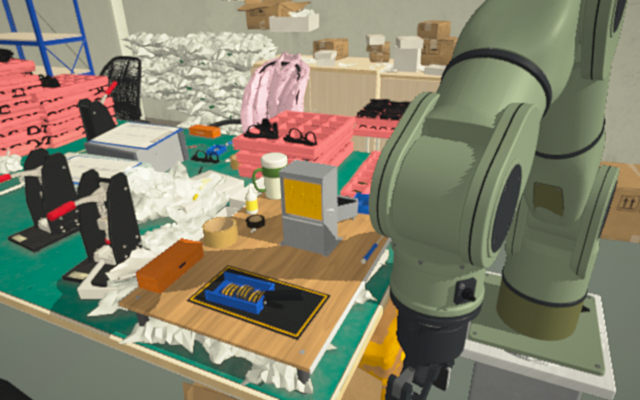

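View pics/side0.png

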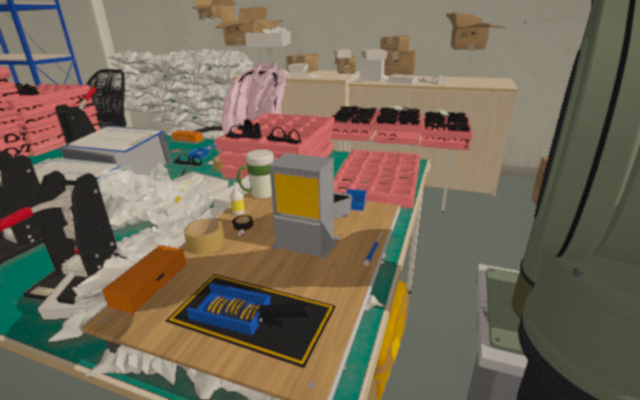

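```bash
python3 - <<'E'
import cv2,numpy as np
a=cv2.imread('pics/scene0.png')[155:320,180:390]; b=cv2.imread('pics/side0.png')[150:365,160:360]
cv2.imwrite('pics/c1.png',cv2.resize(a[:],None,fx=3.6,fy=3.6,interpolation=cv2.INTER_CUBIC))
cv2.imwrite('pics/c2.png',cv2.resize(b,None,fx=2.75,fy=2.75,interpolation=cv2.INTER_CUBIC))
E
```

```text
(no output)
```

View pics/c1.png

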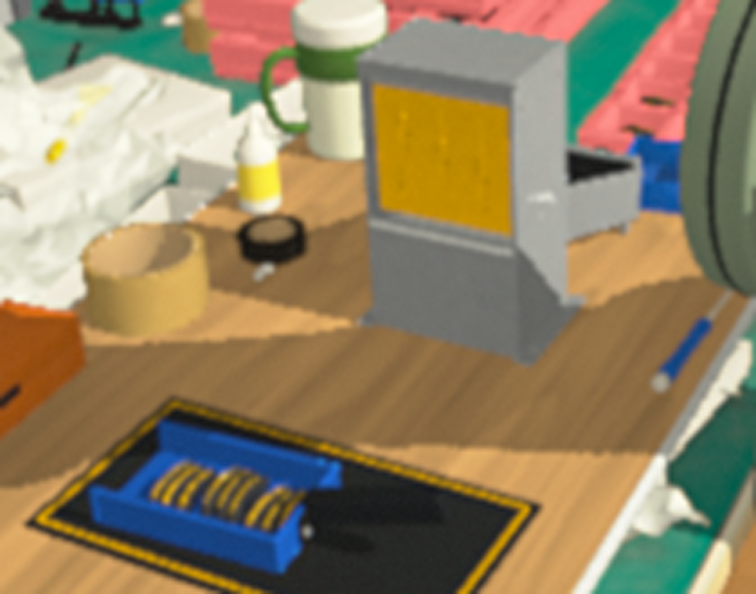

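View pics/c2.png

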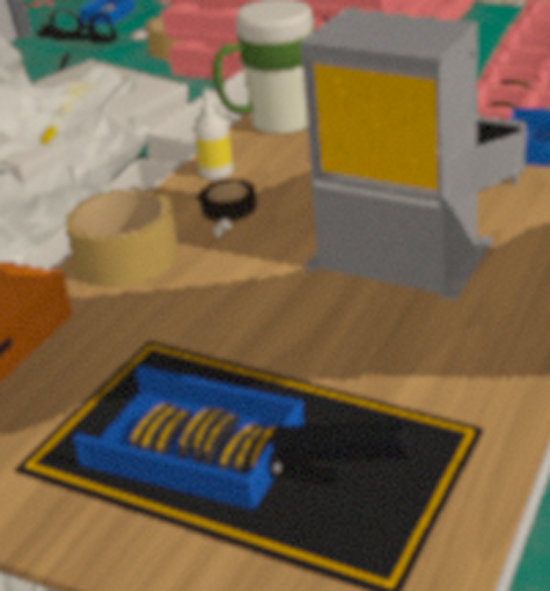

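```bash
cat >h.py <<'E'
import numpy as np
C={'scene':(444.152,317.187,200.166,[[-0.9072,-0.42,-0.0224,0.5082],[-0.1671,0.4087,-0.8972,0.2786],[0.386,-0.8103,-0.441,1.0447]]),
'side':(372.277,312.412,199.432,[[-0.9351,-0.3535,-0.026,0.5198],[-0.1342,0.4208,-0.8972,0.2531],[0.3281,-0.8354,-0.4409,0.8046]])}
def ray(n,u,v,z):
    f,cx,cy,E=C[n];E=np.array(E);R=E[:,:3];p=-R.T@E[:,3]
    d=R.T@np.array([(u-cx)/f,(v-cy)/f,1]);return p+d*(z-p[2])/d[2]
def proj(n,P):
    f,cx,cy,E=C[n];E=np.array(E);q=E[:,:3]@np.array(P)+E[:,3];return q[0]/q[2]*f+cx,q[1]/q[2]*f+cy
c1=lambda u,v,z:ray('scene',180+u/3.6,155+v/3.6,z)
c2=lambda u,v,z:ray('side',160+u/2.75,150+v/2.75,z)
E
python3 - <<'E'
from h import *
np.set_printoptions(precision=4,suppress=True)
for p in [(175,400),(540,507),(27,522)]:print('mat1',c1(*p,.103))
for p in [(152,342),(482,430),(397,590),(20,468)]:print('mat2',c2(*p,.103))
for p in [(137,368),(78,435),(303,402),(250,480)]:print('scoop2',c2(*p,.129))
for p in [(160,422),(92,488),(340,463),(278,540)]:print('scoop1',c1(*p,.129))
print('handle end2',c2(403,440,.155))
for p,z in [((362,62),.312),((512,92),.312),((372,222),.19),((512,258),.19),((527,360),.1)]:print('ch1',c1(*p,z))
for p,z in [((305,42),.312),((440,68),.312),((315,183),.19),((440,208),.19),((450,298),.1)]:print('ch2',c2(*p,z))
E
```

```text
mat1 [0.6934 0.2226 0.103 ]
mat1 [0.4201 0.23   0.103 ]
mat1 [0.7012 0.3663 0.103 ]
mat2 [0.6926 0.222  0.103 ]
mat2 [0.4193 0.2317 0.103 ]
mat2 [0.4257 0.3729 0.103 ]
mat2 [0.6988 0.3667 0.103 ]
scoop2 [0.6626 0.279  0.129 ]
scoop2 [0.6594 0.35   0.129 ]
scoop2 [0.5335 0.2728 0.129 ]
scoop2 [0.5324 0.3479 0.129 ]
scoop1 [0.6632 0.2772 0.129 ]
scoop1 [0.661  0.3496 0.129 ]
scoop1 [0.5358 0.2694 0.129 ]
scoop1 [0.5325 0.3463 0.129 ]
handle end2 [0.4448 0.3104 0.155 ]
ch1 [0.6094 0.0875 0.312 ]
ch1 [0.4955 0.0955 0.312 ]
ch1 [0.6097 0.087  0.19  ]
ch1 [0.4976 0.0959 0.19  ]
ch1 [0.4947 0.0804 0.1   ]
ch2 [0.6103 0.0845 0.312 ]
ch2 [0.4919 0.1035 0.312 ]
ch2 [0.6086 0.09   0.19  ]
ch2 [0.4967 0.0963 0.19  ]
ch2 [0.4925 0.088  0.1   ]
```

Call:
apply_moves(plan=[{"x": -42, "y": -16}, {"x": -84, "y": -32}, {"x": -127, "y": -48}, {"x": -169, "y": -65}, {"x": -211, "y": -81}])

```text
validation failed for argument at $.pl...
```

Call:
apply_moves(plan=[{"x": -42, "y": -16}, {"x": -84, "y": -33}, {"x": -127, "y": -50}, {"x": -169, "y": -66}, {"x": -169, "y": -66}])

```text
validation failed for argument at $.pl...
```

Call:
apply_moves(plan=[{"yaw": -0.1}, {"yaw": -0.2}, {"yaw": -0.3}, {"yaw": -0.3}])

```text
validation failed for argument at $.pl...
```

```bash
python3 - <<'E'
from cell import *
import cv2,numpy as np
from h import *
o=get_obs();print(o['time_s'],o['tool_pos'],o['eef_rot'],o['qpos'])
c=camera('wrist');im=c['color'];E=np.array(c['extrinsics']);np.save('w.npy',np.vstack([E,[c['fx'],c['cx'],c['cy'],0]]))
s=camera('side')['color'][200:400,160:400]
im2=np.vstack([cv2.resize(im,(640,400))]);cv2.imwrite('pics/w1.png',im2)
print(c['fx'],c['cx'],c['cy'],np.round(E,4).tolist())
E
```

```text
0.1 [0.15652045 0.55305334 0.22320189] [-4.48196021e-05  1.37479678e-01  9.90504476e-01 -4.68142512e-04] [-1.33671265  0.70701503 -0.02759653  1.48489827  0.02199873  0.95092238
 -0.07553131]
326.567270082892 319.1244293267453 201.48227033724433 [[0.271, 0.9626, -0.0001, -0.5745], [0.9221, -0.2595, 0.2871, -0.039], [0.2764, -0.0779, -0.9579, 0.3785], [0.0, 0.0, 0.0, 1.0]]
```

View pics/w1.png

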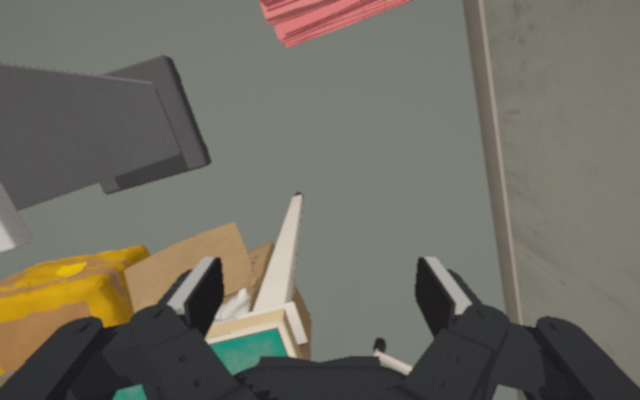

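The wrist view shows only the floor; the moves were refused, so every row needs all fields.

Call:
apply_moves(plan=[{"x": -42, "y": -16, "z": 0, "yaw": 0, "grip": 85}, {"x": -84, "y": -32, "z": 0, "yaw": 0, "grip": 85}, {"x": -127, "y": -48, "z": 0, "yaw": 0, "grip": 85}, {"x": -169, "y": -65, "z": 0, "yaw": 0, "grip": 85}, {"x": -211, "y": -81, "z": 0, "yaw": 0, "grip": 85}])

```text
time_s: 0.7
tool_pos: [0.3388, 0.4165, 0.2236]
eef_rot: [-0.0, 0.137, 0.991, -0.0]
wrist_force: [0.4, 1.4, 0.9]
width: 0.085
gripper_force: 0.0
```

Call:
apply_moves(plan=[{"x": -42, "y": -16, "z": 0, "yaw": 0, "grip": 85}, {"x": -84, "y": -33, "z": 0, "yaw": 0, "grip": 85}, {"x": -127, "y": -50, "z": 0, "yaw": 0, "grip": 85}, {"x": -169, "y": -66, "z": 0, "yaw": 0, "grip": 85}, {"x": -169, "y": -66, "z": 0, "yaw": 0, "grip": 85}])

```text
time_s: 1.2
tool_pos: [0.4865, 0.3034, 0.2232]
eef_rot: [0.001, 0.141, 0.99, -0.001]
wrist_force: [-0.9, 0.8, -0.4]
width: 0.0848
gripper_force: 0.0
```

Call:
apply_moves(plan=[{"x": 0, "y": 0, "z": 0, "yaw": -0.1, "grip": 85}, {"x": 0, "y": 0, "z": 0, "yaw": -0.2, "grip": 85}, {"x": 0, "y": 0, "z": 0, "yaw": -0.3, "grip": 85}, {"x": 0, "y": 0, "z": 0, "yaw": -0.3, "grip": 85}])

```text
time_s: 1.6
tool_pos: [0.4822, 0.3082, 0.2235]
eef_rot: [-0.0, -0.013, 1.0, -0.0]
wrist_force: [-0.4, 0.2, 0.1]
width: 0.0848
gripper_force: 0.0
```

```bash
python3 - <<'E'
from cell import *
import cv2,numpy as np
o=get_obs();print(o['tool_pos'],o['qpos'])
c=camera('wrist');im=c['color'];E=np.array(c['extrinsics']);cv2.imwrite('pics/w2.png',im)
f,cx,cy=c['fx'],c['cx'],c['cy'];K=np.array([[f,0,cx],[0,f,cy],[0,0,1]])
np.savez('w2.npz',K=K,E=E)
def pr(P):
    q=K@(E[:3,:3]@np.array(P)+E[:3,3]);return np.round(q[:2]/q[2],1)
print(pr([.482,.3085,.15]),pr([.439,.3075,.163]),pr([.587+.075,.312,.107]))
E
```

```text
[0.48215294 0.30820481 0.22346389] [-0.53235111  0.7051701  -0.18221291  1.49202029  0.14389472  0.957881
  0.84174572]
[320.2 208.2] [320.6 150.8] [318.5 365.7]
```

View pics/w2.png

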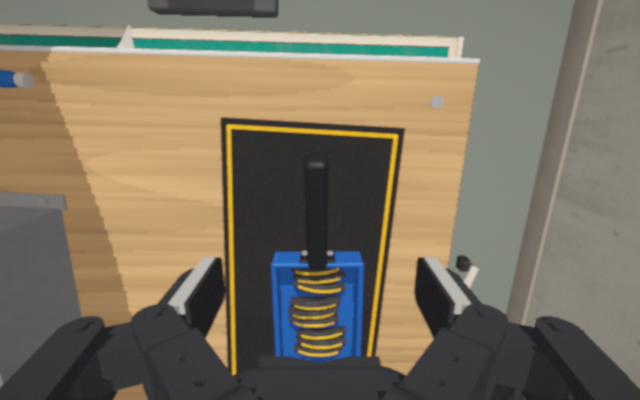

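Call:
apply_moves(plan=[{"x": 0, "y": -2, "z": 20, "yaw": -0.02, "grip": 85}, {"x": 0, "y": -2, "z": 50, "yaw": -0.02, "grip": 60}, {"x": 0, "y": -2, "z": 73, "yaw": -0.02, "grip": 40}, {"x": 0, "y": -2, "z": 73, "yaw": -0.02, "grip": 30}, {"x": 0, "y": -2, "z": 73, "yaw": -0.02, "grip": 24}], grip_force=100)

```text
time_s: 2.15
tool_pos: [0.4823, 0.3065, 0.1512]
eef_rot: [0.0, -0.021, 1.0, -0.0]
wrist_force: [-0.1, 0.2, 0.0]
width: 0.0278
gripper_force: 0.0
```

Call:
apply_moves(plan=[{"x": 0, "y": 0, "z": 0, "yaw": 0, "grip": 18}, {"x": 0, "y": 0, "z": 0, "yaw": 0, "grip": 10}, {"x": 0, "y": 0, "z": 0, "yaw": 0, "grip": 0}, {"x": 0, "y": 0, "z": 0, "yaw": 0, "grip": 0}, {"x": 0, "y": 0, "z": 0, "yaw": 0, "grip": 0}], grip_force=100)

```text
time_s: 2.65
tool_pos: [0.4823, 0.3063, 0.1508]
eef_rot: [0.0, -0.022, 1.0, 0.0]
wrist_force: [-0.5, -0.2, -0.0]
width: -0.0003
gripper_force: 0.0
```

Call:
apply_moves(plan=[{"x": 0, "y": 0, "z": -5, "yaw": 0, "grip": 0}, {"x": 0, "y": 0, "z": -10, "yaw": 0, "grip": 0}, {"x": 0, "y": 0, "z": -20, "yaw": 0, "grip": 0}, {"x": 0, "y": 0, "z": -30, "yaw": 0, "grip": 0}, {"x": 0, "y": 0, "z": -30, "yaw": 0, "grip": 0}], grip_force=100)

```text
time_s: 3.15
tool_pos: [0.4827, 0.3067, 0.1823]
eef_rot: [0.001, -0.022, 1.0, 0.001]
wrist_force: [-0.2, -0.6, -0.2]
width: -0.0002
gripper_force: 0.0
```

```bash
python3 - <<'E'
from cell import *
import cv2,numpy as np
o=get_obs();print(o['tool_pos'],o['eef_rot'],o['width'],o['wrist_force'],o['ft_torque'])
a=camera('side')['color'][150:365,160:400]
cv2.imwrite('pics/s1.png',cv2.resize(a,None,fx=2.75,fy=2.75,interpolation=cv2.INTER_CUBIC))
E
```

```text
[0.4827304  0.30667474 0.18226211] [ 9.61734168e-04 -2.20614306e-02  9.99755973e-01  6.02284246e-04] -0.00017407152058468358 [-0.17386755 -0.63073527 -0.22127471] [ 0.0108302   0.02101478 -0.00463426]
```

View pics/s1.png

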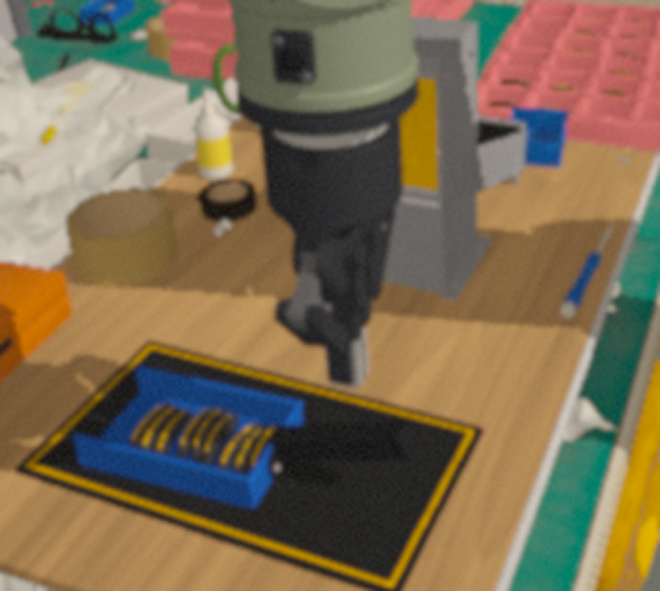

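```bash
python3 - <<'E'
from h import *
np.set_printoptions(precision=4,suppress=True)
g=lambda P:(lambda q:((q[0]-160)*2.75,(q[1]-150)*2.75))(proj('side',P))
print('tip expected',np.round(g([.483,.307,.157])), 'TCP',np.round(g([.483,.307,.182])))
for x,z in((-54,21),(-90,32),(-148,50)):print(x,np.round(g([.587+x/1000,.309,.103+z/1000])))
w=np.load('w2.npz');K,E=w['K'],w['E'];R=E[:3,:3];p=-R.T@E[:3,3]
def r(u,v,z):
    d=R.T@np.linalg.inv(K)@[u,v,1];return p+d*(z-p[2])/d[2]
print('mat',r(222,119,.103),r(403,130,.103));print('handle end top',r(316,157,.163),r(316,165,.163));print('back wall',r(273,253,.129),r(362,253,.129),r(317,240,.14))
E
```

```text
tip expected [348. 420.] TCP [345. 388.]
-54 [279. 444.]
-90 [328. 444.]
-148 [413. 443.]
mat [0.4239 0.2279 0.103 ] [0.4286 0.3745 0.103 ]
handle end top [0.4431 0.3046 0.163 ] [0.4483 0.3048 0.163 ]
back wall [0.5285 0.2711 0.129 ] [0.5265 0.3442 0.129 ] [0.5112 0.3069 0.14  ]
```

```bash
python3 - <<'E'
import cv2,numpy as np
a=cv2.imread('pics/s1.png');b=cv2.imread('pics/c2.png')
for x in(320,335,345,355,370):
    print(x,[tuple(int(k) for k in a[y,x]) for y in range(360,430,8)])
    print('  before',[tuple(int(k) for k in b[y,x]) for y in range(360,430,8)])
E
```

```text
320 [(92, 146, 186), (93, 146, 185), (86, 140, 180), (71, 113, 148), (0, 114, 155), (33, 34, 33), (33, 37, 36), (37, 38, 39), (26, 33, 32)]
  before [(59, 94, 125), (61, 96, 126), (55, 94, 127), (65, 107, 138), (0, 107, 146), (33, 34, 33), (31, 33, 33), (36, 36, 40), (33, 32, 33)]
335 [(37, 36, 34), (39, 38, 37), (38, 35, 36), (87, 107, 129), (28, 102, 140), (31, 60, 79), (31, 32, 34), (39, 40, 42), (31, 34, 34)]
  before [(57, 92, 122), (57, 93, 123), (58, 94, 127), (77, 124, 162), (25, 95, 129), (25, 53, 70), (28, 33, 34), (29, 32, 31), (23, 25, 30)]
345 [(39, 41, 41), (44, 44, 44), (39, 36, 36), (74, 85, 100), (60, 96, 128), (12, 94, 126), (37, 38, 38), (37, 39, 40), (29, 31, 32)]
  before [(57, 90, 121), (51, 85, 116), (56, 91, 122), (76, 127, 166), (54, 89, 119), (14, 87, 118), (32, 35, 33), (34, 35, 36), (26, 27, 28)]
355 [(112, 118, 125), (107, 114, 120), (105, 112, 117), (110, 118, 126), (81, 120, 154), (0, 117, 155), (36, 38, 41), (33, 32, 37), (27, 31, 29)]
  before [(52, 87, 114), (52, 86, 116), (58, 93, 128), (76, 127, 165), (69, 111, 147), (4, 108, 144), (30, 29, 37), (32, 33, 37), (25, 26, 28)]
370 [(100, 139, 174), (104, 143, 176), (88, 136, 174), (81, 133, 172), (82, 131, 170), (41, 89, 121), (21, 84, 112), (33, 36, 38), (32, 32, 35)]
  before [(52, 86, 116), (53, 85, 115), (67, 111, 148), (76, 124, 162), (73, 121, 160), (34, 82, 110), (29, 78, 108), (27, 28, 28), (24, 25, 25)]
```

Call:
apply_moves(plan=[{"x": 0, "y": 0, "z": 0, "yaw": 0, "grip": 50}, {"x": 0, "y": 0, "z": 0, "yaw": 0, "grip": 50}, {"x": 0, "y": 0, "z": 0, "yaw": 0, "grip": 50}, {"x": 0, "y": 0, "z": 25, "yaw": 0, "grip": 50}, {"x": 0, "y": 0, "z": 42, "yaw": 0, "grip": 50}], grip_force=60)

```text
time_s: 3.7
tool_pos: [0.482, 0.3062, 0.1375]
eef_rot: [-0.0, -0.022, 1.0, -0.0]
wrist_force: [0.8, -0.2, -0.4]
width: 0.0502
gripper_force: 0.0
```

Call:
apply_moves(plan=[{"x": 0, "y": 0, "z": 3, "yaw": 0, "grip": 30}, {"x": 0, "y": 0, "z": 6, "yaw": 0, "grip": 24}, {"x": 0, "y": 0, "z": 9, "yaw": 0, "grip": 24}, {"x": 0, "y": 0, "z": 12, "yaw": 0, "grip": 24}, {"x": 0, "y": 0, "z": 12, "yaw": 0, "grip": 24}], grip_force=60)

```text
time_s: 4.2
tool_pos: [0.4822, 0.3063, 0.1266]
eef_rot: [0.0, -0.022, 1.0, -0.0]
wrist_force: [-0.3, -0.2, 1.4]
width: 0.024
gripper_force: 0.0
```

```bash
python3 - <<'E'
from cell import *
import cv2,numpy as np
o=get_obs();print(o['tool_pos'],o['eef_rot'],o['width'],o['wrist_force'],o['ft_torque'])
a=camera('scene')['color'][220:340,180:360];b=camera('wrist')['color']
a=cv2.resize(a,(600,400),interpolation=cv2.INTER_CUBIC);b=cv2.resize(b[120:400,160:480],(228,200))
a[200:,372:]=b
cv2.imwrite('pics/s2.png',a)
E
```

```text
[0.4822487  0.30634483 0.12663044] [ 4.82796374e-05 -2.21392196e-02  9.99754896e-01 -2.09197913e-06] 0.023976810869791917 [-0.2932492  -0.20023382  1.41484876] [ 0.01201661 -0.01883193 -0.00592193]
```

View pics/s2.png

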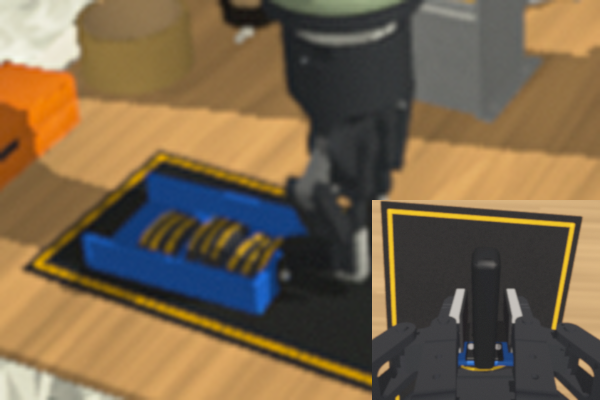

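The fingers stand on both sides of the handle (inset), tips near crop pixel (350,280), without contact. I now close.

Call:
apply_moves(plan=[{"x": 0, "y": 0, "z": 0, "yaw": 0, "grip": 16}, {"x": 0, "y": 0, "z": 0, "yaw": 0, "grip": 5}, {"x": 0, "y": 0, "z": 0, "yaw": 0, "grip": 0}, {"x": 0, "y": 0, "z": 0, "yaw": 0, "grip": 0}], grip_force=100)

```text
time_s: 4.7
tool_pos: [0.4823, 0.3063, 0.1269]
eef_rot: [0.0, -0.022, 1.0, 0.0]
wrist_force: [-1.8, -0.9, 5.9]
width: 0.014
gripper_force: 97.6
```

```bash
python3 - <<'E'
from h import *
for z in(.103,.115,.125,.135):
    u,v=proj('scene',[.482,.306,z]);print(z,(u-180)/.3,(v-220)/.3)
E
```

```text
0.103 362.68689239578976 298.2707419951472
0.115 361.7228176122384 283.2384182876558
0.125 360.9110197247196 270.58047013006296
0.135 360.09146669017736 257.8015999418875
```

Call:
apply_moves(plan=[{"x": 0, "y": 0, "z": -5, "yaw": 0, "grip": 0}, {"x": 0, "y": 0, "z": -12, "yaw": 0, "grip": 0}, {"x": 0, "y": 0, "z": -22, "yaw": 0, "grip": 0}, {"x": 0, "y": 0, "z": -30, "yaw": 0, "grip": 0}, {"x": 0, "y": 0, "z": -30, "yaw": 0, "grip": 0}], grip_force=120)

```text
time_s: 5.2
tool_pos: [0.4826, 0.3066, 0.1579]
eef_rot: [0.001, -0.022, 1.0, 0.0]
wrist_force: [0.1, -0.3, -2.6]
width: 0.0129
gripper_force: 118.4
```

```bash
python3 - <<'E'
from cell import *
import cv2,numpy as np
o=get_obs();print(o['tool_pos'],o['width'],o['gripper_force'],o['wrist_force'],o['ft_torque'])
a=camera('scene')['color'][210:340,180:360];b=camera('side')['color'][220:365,160:360]
a=cv2.resize(a,(540,390),interpolation=cv2.INTER_CUBIC);cv2.imwrite('pics/s3.png',a)
cv2.imwrite('pics/s3b.png',b)
E
```

```text
[0.4826497  0.30659755 0.15791525] 0.012865724410805954 118.3961284160614 [ 0.13148845 -0.31073807 -2.58577266] [-0.09181873  0.28140971 -0.0405742 ]
```

View pics/s3.png

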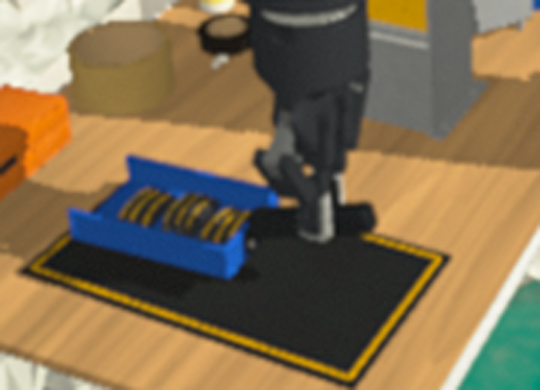

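```bash
cat >>h.py <<'E'
import cv2
from scipy.optimize import minimize
V=np.array([[x,y,z] for x in(-.055,.075) for y in(-.038,.038) for z in(0,.026)])
def mask(im,box):
    u0,v0,u1,v1=box;m=np.zeros(im.shape[:2],np.uint8)
    b,g,r=[im[...,i].astype(int) for i in range(3)]
    m[v0:v1,u0:u1]=((b>r+50)&(b>g+25))[v0:v1,u0:u1]
    n,l,s,_=cv2.connectedComponentsWithStats(m)
    k=1+np.argmax(s[1:,4]);q=cv2.findNonZero((l==k).astype(np.uint8));return cv2.convexHull(q)
def hullim(h):
    m=np.zeros((1600,2560),np.uint8);cv2.fillConvexPoly(m,np.round(np.array(h).reshape(-1,1,2)*4).astype(np.int32),1);return m
def verts(p,n):
    x,y,z,yaw,pit=p  # pit>0 lip down; pose of scoop origin
    cy,sy,cp,sp=np.cos(yaw),np.sin(yaw),np.cos(pit),np.sin(pit)
    R=np.array([[cy,-sy,0],[sy,cy,0],[0,0,1]])@np.array([[cp,0,sp],[0,1,0],[-sp,0,cp]])
    return cv2.convexHull(np.float32([proj(n,R@v+[x,y,z]) for v in V]))
def fit(p0,hs):
    H={n:hullim(h) for n,h in hs.items()}
    def cost(p):
        c=0
        for n,h in H.items():
            m=hullim(verts(p,n));c-=(m&h).sum()/((m|h).sum())
        return c
    best=None
    s=np.array([.01,.01,.01,.06,.12])
    for k in range(3):
        sim=np.vstack([p0]+[np.array(p0)+s*e for e in np.eye(5)*(1 if k%2==0 else -1)])
        r=minimize(cost,p0,method='Nelder-Mead',options=dict(initial_simplex=sim,maxiter=250,xatol=1e-4,fatol=1e-4));p0=r.x
    return r.x,r.fun/len(H)
E
python3 - <<'E'
from h import *
np.set_printoptions(precision=4,suppress=True)
a=cv2.imread('pics/scene0.png');b=cv2.imread('pics/side0.png')
print(fit([.587,.311,.103,.03,0],{'scene':mask(a,(190,250,300,330)),'side':mask(b,(170,270,300,350))}))
a=np.zeros((400,640,3),np.uint8);a[210:340,180:360]=cv2.resize(cv2.imread('pics/s3.png'),(180,130),interpolation=cv2.INTER_AREA)
b=np.zeros((400,640,3),np.uint8);b[220:365,160:360]=cv2.imread('pics/s3b.png')
print(fit([.587,.311,.134,.03,0],{'scene':mask(a,(190,250,300,330)),'side':mask(b,(170,240,300,350))}))
E
```

```text
(array([0.5898, 0.3097, 0.1032, 0.0109, 0.0404]), np.float64(-0.9685802348380037))
(array([ 0.589 ,  0.312 ,  0.1327, -0.02  ,  0.0763]), np.float64(-0.9439838447896658))
```

Call:
apply_moves(plan=[{"x": -5, "y": 0, "z": -10, "yaw": 0, "grip": 0}, {"x": -20, "y": 1, "z": -30, "yaw": 0, "grip": 0}, {"x": -40, "y": 2, "z": -52, "yaw": 0, "grip": 0}, {"x": -62, "y": 3, "z": -70, "yaw": 0, "grip": 0}, {"x": -78, "y": 4, "z": -77, "yaw": 0, "grip": 0}], grip_force=120)

```text
time_s: 5.8
tool_pos: [0.5614, 0.3137, 0.2349]
eef_rot: [0.001, -0.022, 1.0, 0.0]
wrist_force: [-0.8, -0.3, -3.2]
width: 0.0131
gripper_force: 118.4
```

Call:
apply_moves(plan=[{"x": -8, "y": 1, "z": 0, "yaw": 0.03, "grip": 0}, {"x": -10, "y": 1, "z": 0, "yaw": 0.1, "grip": 0}, {"x": -10, "y": 1, "z": 0, "yaw": 0.2, "grip": 0}, {"x": -10, "y": 1, "z": 0, "yaw": 0.31, "grip": 0}, {"x": -10, "y": 1, "z": 0, "yaw": 0.42, "grip": 0}])

```text
time_s: 6.3
tool_pos: [0.5698, 0.3151, 0.233]
eef_rot: [-0.0, 0.189, 0.982, -0.0]
wrist_force: [-0.3, 0.1, -1.9]
width: 0.0129
gripper_force: 118.3
```

Call:
apply_moves(plan=[{"x": 0, "y": 0, "z": 0, "yaw": 0.11, "grip": 0}, {"x": 0, "y": 0, "z": 0, "yaw": 0.22, "grip": 0}, {"x": 0, "y": 0, "z": 0, "yaw": 0.33, "grip": 0}, {"x": 0, "y": 0, "z": 0, "yaw": 0.44, "grip": 0}, {"x": 0, "y": 0, "z": 0, "yaw": 0.55, "grip": 0}])

```text
time_s: 6.8
tool_pos: [0.5698, 0.3152, 0.233]
eef_rot: [-0.0, 0.449, 0.894, -0.0]
wrist_force: [-0.3, 0.4, -3.0]
width: 0.013
gripper_force: 118.4
```

Call:
apply_moves(plan=[{"x": 0, "y": 0, "z": 0, "yaw": 0.11, "grip": 0}, {"x": 0, "y": 0, "z": 0, "yaw": 0.22, "grip": 0}, {"x": 0, "y": 0, "z": 0, "yaw": 0.33, "grip": 0}, {"x": 0, "y": 0, "z": 0, "yaw": 0.43, "grip": 0}, {"x": 0, "y": 0, "z": 0, "yaw": 0.52, "grip": 0}])

```text
time_s: 7.3
tool_pos: [0.5698, 0.3152, 0.233]
eef_rot: [-0.0, 0.663, 0.749, -0.0]
wrist_force: [0.1, 0.1, -1.5]
width: 0.0132
gripper_force: 118.3
```

Call:
apply_moves(plan=[{"x": 0, "y": 0, "z": 0, "yaw": 0.08, "grip": 0}, {"x": 0, "y": 0, "z": 0, "yaw": 0.13, "grip": 0}, {"x": 0, "y": 0, "z": 0, "yaw": 0.17, "grip": 0}, {"x": 0, "y": 0, "z": 0, "yaw": 0.18, "grip": 0}])

```text
time_s: 7.7
tool_pos: [0.5698, 0.3153, 0.2331]
eef_rot: [-0.0, 0.727, 0.687, -0.0]
wrist_force: [-0.0, -0.4, -1.9]
width: 0.0126
gripper_force: 118.3
```

```bash
python3 - <<'E'
from cell import *
from h import *
np.set_printoptions(precision=4,suppress=True)
o=get_obs();print(o['tool_pos'],o['eef_rot'],o['qpos'],o['wrist_force'],o['ft_torque'])
a=camera('scene')['color'];b=camera('side')['color']
cv2.imwrite('pics/s4.png',a);cv2.imwrite('pics/s4b.png',b);c=camera('wrist');cv2.imwrite('pics/w4.png',c['color']);np.savez('w4.npz',E=c['extrinsics'],K=[c['fx'],c['cx'],c['cy']])
for n,im in(('scene',a),('side',b)):
    u,v=map(int,proj(n,[.565,.2,.21]));h=mask(im,(u-70,v-60,u+70,v+70));print(n,(u,v),cv2.boundingRect(h),cv2.contourArea(h))
m=c['color'].astype(int);k=(m[...,0]>m[...,2]+50)&(m[...,0]>m[...,1]+25);k[:,:150]=0;k[:,500:]=0
ys,xs=np.nonzero(k);print('wrist blue',len(xs),xs.min(),xs.max(),ys.min(),ys.max())
E
```

```text
[0.5698 0.3153 0.2331] [-0.      0.7266  0.6871 -0.0004] [-0.6603  0.8449  0.2644  1.1527 -0.2137  1.1707 -0.4539] [-0.0442 -0.3762 -1.8527] [ 0.1648  0.0031 -0.0092]
scene (276, 234) (265, 218, 42, 34) 709.5
side (269, 236) (257, 217, 46, 41) 868.5
wrist blue 141 295 343 344 350
```

```bash
python3 - <<'E'
from h import *
for yaw in(-1.627,-1.67):
  for pit in(0.04,.1):
    x,y=.5698+.107*np.cos(yaw),.3153+.107*np.sin(yaw)
    z=.2331+.013-(-.107*-np.sin(pit)*-1*-1*0+.0373)-.107*np.sin(pit)
    for n in('scene','side'):print(yaw,pit,n,cv2.boundingRect(verts([x,y,z,yaw,pit],n)), np.round(verts([x,y,z,yaw,pit],n).reshape(-1,2)).astype(int).tolist())
for n in('scene','side'):
    im=cv2.imread('pics/s4.png' if n=='scene' else 'pics/s4b.png')
    u,v=map(int,proj(n,[.565,.2,.21]));h=mask(im,(u-70,v-60,u+70,v+70)).reshape(-1,2);print(n,h.tolist())
E
```

```text
-1.627 0.04 scene (245, 211, 61, 43) [[306, 228], [276, 254], [247, 245], [246, 235], [278, 212], [306, 218]]
-1.627 0.04 side (234, 210, 69, 51) [[302, 228], [271, 260], [235, 251], [234, 239], [270, 211], [302, 217]]
-1.627 0.1 scene (246, 215, 61, 40) [[306, 222], [306, 232], [276, 255], [247, 246], [246, 236], [279, 216]]
-1.627 0.1 side (234, 214, 69, 48) [[302, 221], [302, 233], [271, 261], [236, 252], [235, 240], [270, 215]]
-1.67 0.04 scene (247, 212, 62, 43) [[308, 229], [276, 254], [248, 245], [247, 235], [281, 212], [308, 219]]
-1.67 0.04 side (235, 210, 71, 51) [[305, 229], [272, 261], [237, 251], [236, 239], [273, 211], [305, 218]]
-1.67 0.1 scene (247, 216, 62, 40) [[309, 223], [309, 233], [276, 255], [248, 246], [248, 236], [282, 216]]
-1.67 0.1 side (236, 215, 70, 48) [[305, 222], [305, 234], [272, 262], [237, 252], [236, 240], [274, 215]]
scene [[306, 224], [305, 226], [297, 234], [288, 242], [282, 247], [277, 251], [275, 251], [269, 249], [267, 248], [265, 240], [265, 239], [286, 220], [303, 218], [306, 218]]
side [[302, 225], [301, 227], [293, 237], [273, 257], [269, 257], [261, 255], [260, 254], [257, 244], [285, 221], [301, 217], [302, 217]]
```

Call:
apply_moves(plan=[{"x": -6, "y": 0, "z": 0, "yaw": -0.01, "grip": 0}, {"x": -18, "y": -1, "z": 0, "yaw": -0.01, "grip": 0}, {"x": -32, "y": -2, "z": 0, "yaw": -0.01, "grip": 0}, {"x": -46, "y": -3, "z": 0, "yaw": -0.01, "grip": 0}, {"x": -60, "y": -4, "z": 0, "yaw": -0.01, "grip": 0}])

```text
time_s: 8.35
tool_pos: [0.5625, 0.2545, 0.2337]
eef_rot: [0.0, 0.723, 0.691, 0.0]
wrist_force: [0.1, 0.7, -1.6]
width: 0.0131
gripper_force: 118.4
```

Call:
apply_moves(plan=[{"x": -14, "y": 0, "z": 0, "yaw": 0, "grip": 0}, {"x": -27, "y": 0, "z": 0, "yaw": 0, "grip": 0}, {"x": -38, "y": 0, "z": 0, "yaw": 0, "grip": 0}, {"x": -46, "y": 0, "z": 0, "yaw": 0, "grip": 0}, {"x": -50, "y": 0, "z": 0, "yaw": 0, "grip": 0}])

```text
time_s: 8.85
tool_pos: [0.5604, 0.2047, 0.2336]
eef_rot: [0.0, 0.723, 0.691, -0.0]
wrist_force: [-0.1, 0.1, -3.1]
width: 0.0128
gripper_force: 118.4
```

```bash
python3 - <<'E'
from cell import *
from h import *
o=get_obs();print(o['tool_pos'],o['eef_rot'],o['wrist_force'],o['ft_torque'],o['width'])
a=camera('scene')['color'];b=camera('side')['color']
cv2.imwrite('pics/s5.png',a);cv2.imwrite('pics/s5b.png',b)
def yel(im):
    m=im[:240,220:400].astype(int);k=(m[...,2]>150)&(m[...,1]>100)&(m[...,0]<60);return int(k.sum())
print('yellow',yel(a),yel(b),'before',yel(cv2.imread('pics/s4.png')),yel(cv2.imread('pics/s4b.png')))
E
```

```text
[0.56042946 0.20472288 0.23360133] [ 4.15251178e-05  7.23023889e-01  6.90823020e-01 -9.73838338e-05] [-0.13470266  0.10193588 -3.11563788] [ 0.46350408  0.03402585 -0.04727665] 0.012812265751222162
yellow 323 148 before 1252 1636
```

Call:
apply_moves(plan=[{"x": 0, "y": 0, "z": 0, "yaw": 0, "grip": 0}, {"x": 0, "y": 0, "z": 0, "yaw": 0, "grip": 0}, {"x": 0, "y": 0, "z": 0, "yaw": 0, "grip": 0}], grip_force=20)

```text
time_s: 9.25
tool_pos: [0.5603, 0.206, 0.2335]
eef_rot: [-0.0, 0.723, 0.691, 0.0]
wrist_force: [0.7, 0.6, -2.9]
width: 0.0132
gripper_force: 118.1
```

```bash
cat >st.py <<'E'
from cell import *
from h import *
import sys
o=get_obs();print(np.round(o['tool_pos'],4),np.round(o['wrist_force'],2),np.round(o['ft_torque'],3),o['width'],o['gripper_force'],o['time_s'])
k=sys.argv[1]
P=cv2.imread('pics/s5.png'),cv2.imread('pics/s5b.png')
for n,q in zip(('scene','side'),P):
    a=camera(n)['color'];cv2.imwrite(f'pics/{n}_{k}.png',a)
    m=a[120:330,220:360].astype(int);b=(m[...,0]>m[...,2]+50)&(m[...,0]>m[...,1]+25);ys,xs=np.nonzero(b)
    print(n,'blue',len(xs),(xs.min()+220,xs.max()+220,ys.min()+120,ys.max()+120) if len(xs) else '')
E
python3 st.py 6
```

```text
[0.5603 0.206  0.2335] [ 0.69  0.58 -2.92] [ 0.417 -0.024 -0.01 ] 0.013174141406312215 118.09484124183655 9.25
scene blue 500 (np.int64(220), np.int64(359), np.int64(141), np.int64(228))
side blue 532 (np.int64(284), np.int64(359), np.int64(190), np.int64(229))
```

Call:
apply_moves(plan=[{"x": 0, "y": 0, "z": 0, "yaw": 0, "grip": 12}, {"x": 0, "y": 0, "z": 0, "yaw": 0, "grip": 12}], grip_force=20)

```text
time_s: 9.55
tool_pos: [0.5603, 0.2057, 0.2336]
eef_rot: [-0.0, 0.723, 0.691, -0.0]
wrist_force: [-0.7, 0.7, -2.8]
width: 0.0132
gripper_force: 118.1
```

```bash
python3 st.py 7
```

```text
[0.5603 0.2057 0.2336] [-0.67  0.74 -2.8 ] [ 0.426 -0.002  0.045] 0.013204746105319017 118.10082077980042 9.55
scene blue 499 (np.int64(220), np.int64(359), np.int64(141), np.int64(228))
side blue 534 (np.int64(283), np.int64(359), np.int64(190), np.int64(229))
```

Call:
apply_moves(plan=[{"x": -6, "y": 0, "z": 2, "yaw": 0, "grip": 12}, {"x": -13, "y": 0, "z": 4, "yaw": 0, "grip": 12}, {"x": -19, "y": 0, "z": 6, "yaw": 0, "grip": 12}, {"x": -22, "y": 0, "z": 7, "yaw": 0, "grip": 12}, {"x": -22, "y": 0, "z": 7, "yaw": 0, "grip": 13.5}], grip_force=20)

```text
time_s: 10.15
tool_pos: [0.5594, 0.1828, 0.2265]
eef_rot: [0.0, 0.723, 0.691, -0.0]
wrist_force: [-0.6, -0.6, -3.2]
width: 0.0139
gripper_force: 86.0
```

Call:
apply_moves(plan=[{"x": 0, "y": 0, "z": 0, "yaw": 0, "grip": 13.8}, {"x": 0, "y": 0, "z": 0, "yaw": 0, "grip": 13.8}], grip_force=20)

```text
time_s: 10.35
tool_pos: [0.5594, 0.1839, 0.2266]
eef_rot: [-0.0, 0.723, 0.691, 0.0]
wrist_force: [0.4, 0.8, -2.9]
width: 0.0146
gripper_force: 76.0
```

```bash
python3 st.py 8
```

```text
[0.5594 0.1839 0.2266] [ 0.43  0.77 -2.92] [ 0.398 -0.048  0.01 ] 0.01461850273380757 75.98750352859497 10.35
scene blue 416 (np.int64(220), np.int64(359), np.int64(141), np.int64(226))
side blue 452 (np.int64(291), np.int64(359), np.int64(190), np.int64(226))
```

Call:
apply_moves(plan=[{"x": 0, "y": 0, "z": 0, "yaw": 0, "grip": 14.3}, {"x": 0, "y": 0, "z": 0, "yaw": 0, "grip": 14.3}], grip_force=20)

```text
time_s: 10.65
tool_pos: [0.5594, 0.1837, 0.2266]
eef_rot: [0.0, 0.723, 0.691, -0.0]
wrist_force: [-0.3, 0.8, -2.1]
width: 0.0146
gripper_force: 58.9
```

Call:
apply_moves(plan=[{"x": 0, "y": 0, "z": 0, "yaw": 0, "grip": 14.8}, {"x": 0, "y": 0, "z": 0, "yaw": 0, "grip": 14.8}], grip_force=20)

```text
time_s: 10.85
tool_pos: [0.5594, 0.1836, 0.2266]
eef_rot: [0.0, 0.723, 0.691, -0.0]
wrist_force: [-0.8, 0.2, -3.0]
width: 0.015
gripper_force: 41.7
```

```bash
python3 st.py 9
```

```text
[0.5594 0.1836 0.2266] [-0.76  0.24 -3.02] [ 0.413  0.019 -0.019] 0.014979730051641401 41.67573630809784 10.85
scene blue 410 (np.int64(220), np.int64(359), np.int64(141), np.int64(226))
side blue 452 (np.int64(294), np.int64(359), np.int64(190), np.int64(226))
```

Call:
apply_moves(plan=[{"x": 0, "y": 0, "z": 0, "yaw": 0, "grip": 15.3}, {"x": 0, "y": 0, "z": 0, "yaw": 0, "grip": 15.3}], grip_force=20)

```text
time_s: 11.15
tool_pos: [0.5594, 0.1836, 0.2266]
eef_rot: [0.0, 0.723, 0.691, -0.0]
wrist_force: [-0.6, 0.1, -2.8]
width: 0.0155
gripper_force: 24.3
```

```bash
python3 st.py 10
```

```text
[0.5594 0.1836 0.2266] [-0.55  0.14 -2.81] [ 0.277 -0.039 -0.048] 0.01552076993885065 24.32595133781433 11.15
scene blue 454 (np.int64(220), np.int64(359), np.int64(141), np.int64(229))
side blue 514 (np.int64(286), np.int64(359), np.int64(190), np.int64(230))
```

Call:
apply_moves(plan=[{"x": -1, "y": 0, "z": -5, "yaw": 0, "grip": 15.4}, {"x": -3, "y": 0, "z": -10, "yaw": 0, "grip": 15.4}, {"x": -5, "y": 0, "z": -15, "yaw": 0, "grip": 15.4}, {"x": -7, "y": 0, "z": -20, "yaw": 0, "grip": 15.4}, {"x": -9, "y": 0, "z": -25, "yaw": 0, "grip": 15.4}], grip_force=20)

```text
time_s: 11.75
tool_pos: [0.559, 0.1744, 0.2521]
eef_rot: [0.0, 0.723, 0.691, 0.0]
wrist_force: [-0.2, 1.6, -2.7]
width: 0.0158
gripper_force: 20.9
```

```bash
python3 st.py 11
```

```text
[0.559  0.1744 0.2521] [-0.17  1.58 -2.66] [ 0.246  0.01  -0.009] 0.015769802980129057 20.93784749507904 11.75
scene blue 473 (np.int64(220), np.int64(359), np.int64(141), np.int64(225))
side blue 572 (np.int64(272), np.int64(359), np.int64(190), np.int64(224))
```

Call:
apply_moves(plan=[{"x": 0, "y": 0, "z": 0, "yaw": 0, "grip": 15.5}, {"x": 0, "y": 0, "z": 0, "yaw": 0, "grip": 15.6}, {"x": 0, "y": 0, "z": 0, "yaw": 0, "grip": 15.6}], grip_force=20)

```text
time_s: 12.15
tool_pos: [0.559, 0.1746, 0.2515]
eef_rot: [0.0, 0.723, 0.691, -0.0]
wrist_force: [-0.0, 0.8, 0.9]
width: 0.0158
gripper_force: 14.3
```

```bash
python3 st.py 12
```

```text
[0.559  0.1746 0.2515] [-0.    0.83  0.94] [-0.067  0.014  0.006] 0.01579711692545933 14.274607747793198 12.15
scene blue 468 (np.int64(220), np.int64(359), np.int64(141), np.int64(225))
side blue 571 (np.int64(272), np.int64(359), np.int64(190), np.int64(225))
```

Call:
apply_moves(plan=[{"x": -3, "y": 0, "z": -6, "yaw": 0, "grip": 15.6}, {"x": -5, "y": 0, "z": -12, "yaw": 0, "grip": 15.6}, {"x": -8, "y": 0, "z": -18, "yaw": 0, "grip": 15.6}, {"x": -10, "y": 0, "z": -24, "yaw": 0, "grip": 15.6}, {"x": -12, "y": 0, "z": -28, "yaw": 0, "grip": 15.6}], grip_force=20)

```text
time_s: 12.75
tool_pos: [0.5585, 0.1624, 0.2803]
eef_rot: [0.0, 0.723, 0.691, 0.0]
wrist_force: [-0.3, 0.8, -2.4]
width: 0.0158
gripper_force: 14.3
```

```bash
python3 st.py 13; python3 - <<'E'
import cv2,numpy as np
a=cv2.imread('pics/side_13.png')[130:270,230:390]
cv2.imwrite('pics/v13.png',cv2.resize(a,None,fx=4,fy=4,interpolation=cv2.INTER_CUBIC))
E
```

```text
[0.5585 0.1624 0.2803] [-0.26  0.85 -2.45] [0.083 0.02  0.015] 0.015774433580228536 14.251625686883926 12.75
scene blue 446 (np.int64(220), np.int64(359), np.int64(141), np.int64(218))
side blue 574 (np.int64(271), np.int64(359), np.int64(190), np.int64(217))
```

Call:
apply_moves(plan=[{"x": 0, "y": 0, "z": 0, "yaw": 0, "grip": 15.7}, {"x": 0, "y": 0, "z": 0, "yaw": 0, "grip": 15.75}, {"x": 0, "y": 0, "z": 0, "yaw": 0, "grip": 15.75}, {"x": 0, "y": 0, "z": 0, "yaw": 0, "grip": 15.75}], grip_force=20)

```text
time_s: 13.25
tool_pos: [0.5584, 0.1627, 0.2795]
eef_rot: [0.0, 0.723, 0.691, -0.0]
wrist_force: [0.1, 0.6, -0.8]
width: 0.0156
gripper_force: 9.1
```

```bash
python3 st.py 14; python3 - <<'E'
from cell import *
from h import *
f=[];t=[]
for i in range(4):
    camera('wrist');o=get_obs();f.append(o['wrist_force']);t.append(o['ft_torque'])
print(np.mean(f,0),np.mean(t,0))
a=cv2.imread('pics/side_14.png')[130:270,230:380];b=cv2.imread('pics/scene_14.png')[150:270,270:400]
A=cv2.resize(a,(450,420),interpolation=cv2.INTER_CUBIC);B=cv2.resize(b,(390,360),interpolation=cv2.INTER_CUBIC)
B=np.vstack([B,np.zeros((60,390,3),np.uint8)]);v=np.hstack([A,B])[:,:800];cv2.imwrite('pics/v14.png',v)
print(np.abs(cv2.imread('pics/side_14.png').astype(int)-cv2.imread('pics/side_13.png'))[130:270,230:380].mean())
E
```

```text
[0.5584 0.1627 0.2795] [ 0.13  0.62 -0.84] [-0.044 -0.02   0.072] 0.015600018964333412 9.09705474972725 13.25
scene blue 449 (np.int64(220), np.int64(359), np.int64(141), np.int64(218))
side blue 574 (np.int64(271), np.int64(359), np.int64(190), np.int64(217))
[-0.11900662  0.04397952 -0.35090423] [-0.08729224 -0.00672331  0.031453  ]
2.125031746031746
```

Call:
apply_moves(plan=[{"x": -2, "y": 0, "z": -4, "yaw": 0, "grip": 15.75}, {"x": -4, "y": 0, "z": -8, "yaw": 0, "grip": 15.75}, {"x": -5, "y": 0, "z": -11, "yaw": 0, "grip": 15.75}, {"x": -5, "y": 0, "z": -11, "yaw": 0, "grip": 15.75}, {"x": -5, "y": 0, "z": -11, "yaw": 0, "grip": 15.75}], grip_force=20)

```text
time_s: 14.05
tool_pos: [0.5583, 0.1577, 0.2907]
eef_rot: [0.0, 0.723, 0.691, 0.0]
wrist_force: [0.8, 0.4, -0.9]
width: 0.0157
gripper_force: 9.2
```

Call:
apply_moves(plan=[{"x": 0, "y": 0, "z": 0, "yaw": 0, "grip": 10}, {"x": 0, "y": 0, "z": 0, "yaw": 0, "grip": 0}, {"x": 0, "y": 0, "z": 0, "yaw": 0, "grip": 0}, {"x": 0, "y": 0, "z": -4, "yaw": 0, "grip": 0}, {"x": 0, "y": 0, "z": -4, "yaw": 0, "grip": 0}], grip_force=60)

```text
time_s: 14.55
tool_pos: [0.5583, 0.1578, 0.295]
eef_rot: [0.0, 0.723, 0.691, 0.0]
wrist_force: [0.2, 1.1, -1.4]
width: 0.0151
gripper_force: 60.0
```

```bash
python3 st.py 15; python3 - <<'E'
from cell import *
from h import *
f=[];t=[]
for i in range(8):
    camera('wrist');o=get_obs();f.append(o['wrist_force']);t.append(o['ft_torque'])
print(np.mean(f,0),np.std(f,0),np.mean(t,0))
c=camera('wrist');print(np.round(c['extrinsics'],3).tolist());cv2.imwrite('pics/w15.png',c['color'])
p=-np.array(c['extrinsics'])[:3,:3].T@np.array(c['extrinsics'])[:3,3];print(p)
E
```

```text
[0.5583 0.1578 0.295 ] [ 0.15  1.09 -1.38] [ 0.224 -0.003  0.003] 0.015104325756226186 60.01420319080353 14.55
scene blue 514 (np.int64(220), np.int64(359), np.int64(141), np.int64(217))
side blue 685 (np.int64(271), np.int64(359), np.int64(190), np.int64(216))
[ 0.29213921  0.39306032 -2.00145093] [0.24906335 0.55162828 0.42533513] [ 0.22147168 -0.02664859  0.02561593]
[[0.999, -0.044, 0.001, -0.552], [-0.042, -0.957, 0.286, 0.117], [-0.011, -0.285, -0.958, 0.498], [0.0, 0.0, 0.0, 1.0]]
[0.56196962 0.22970455 0.44505601]
```

Call:
apply_moves(plan=[{"x": 5, "y": 0, "z": -10, "yaw": 0, "grip": 0}, {"x": 15, "y": 0, "z": -20, "yaw": 0, "grip": 0}, {"x": 30, "y": 0, "z": -30, "yaw": 0, "grip": 0}, {"x": 48, "y": 0, "z": -35, "yaw": 0, "grip": 0}, {"x": 68, "y": 0, "z": -38, "yaw": 0, "grip": 0}], grip_force=60)

```text
time_s: 15.6
tool_pos: [0.5614, 0.2259, 0.3332]
eef_rot: [0.0, 0.723, 0.691, 0.0]
wrist_force: [-0.2, -0.5, -1.6]
width: 0.0144
gripper_force: 60.0
```

Call:
apply_moves(plan=[{"x": 20, "y": 0, "z": 0, "yaw": 0, "grip": 0}, {"x": 45, "y": 0, "z": 0, "yaw": 0, "grip": 0}, {"x": 75, "y": 0, "z": 0, "yaw": 0, "grip": 0}, {"x": 100, "y": 0, "z": 0, "yaw": 0, "grip": 0}, {"x": 100, "y": 0, "z": 0, "yaw": 0, "grip": 0}])

```text
time_s: 16.1
tool_pos: [0.5649, 0.3288, 0.3315]
eef_rot: [-0.001, 0.722, 0.692, -0.0]
wrist_force: [-0.3, -0.2, -2.4]
width: 0.0146
gripper_force: 59.9
```

```bash
python3 st.py 16; python3 - <<'E'
from cell import *
from h import *
f=[];t=[]
for i in range(8):
    camera('wrist');o=get_obs();f.append(o['wrist_force']);t.append(o['ft_torque'])
print(np.mean(f,0),np.mean(t,0))
for n in('scene','side'):
    for s in('0','_16'):
        im=cv2.imread(f'pics/{n}{s}.png')[:250,220:400].astype(int);k=(im[...,2]>140)&(im[...,1]>95)&(im[...,0]<60);ys,xs=np.nonzero(k);print(n,s,k.sum(),xs.min()+220,xs.max()+220,ys.min(),ys.max())
E
```

```text
[0.5649 0.3288 0.3315] [-0.27 -0.23 -2.43] [0.05  0.04  0.002] 0.014578403238091887 59.90683972835541 16.1
scene blue 684 (np.int64(233), np.int64(359), np.int64(193), np.int64(238))
side blue 1043 (np.int64(220), np.int64(359), np.int64(190), np.int64(241))
[-0.23151718 -0.09704861 -1.92007181] [ 0.0781461  -0.01781003 -0.00183948]
scene 0 1287 232 321 162 219
scene _16 1290 248 378 179 219
side 0 1737 221 365 165 218
side _16 1709 237 318 174 218
```

```bash
python3 - <<'E'
from h import *
def cnt(n,s,box):
    im=cv2.imread(f'pics/{n}{s}.png');h=mask(im,box);m=np.zeros((400,640),np.uint8);cv2.fillConvexPoly(m,h,1);m=cv2.erode(m,np.ones((5,5)))
    a=im.astype(int);print(n,s,cv2.boundingRect(h),'brown',int(((a[...,2]>a[...,0]+25)&(m>0)).sum()),'of',int(m.sum()))
cnt('scene','0',(190,250,300,330));cnt('side','0',(170,270,300,350))
cnt('scene','_16',(200,190,345,300));cnt('side','_16',(200,190,345,300))
im=cv2.imread('pics/side_16.png');cv2.imwrite('pics/p16.png',im[150:290,200:360])
E
```

```text
scene 0 (204, 272, 71, 43) brown 326 of 1564
side 0 (187, 283, 84, 52) brown 497 of 2421
scene _16 (233, 214, 62, 25) brown 0 of 492
side _16 (219, 214, 73, 28) brown 0 of 760
```

Call:
apply_moves(plan=[{"x": 0, "y": 0, "z": 0, "yaw": -0.1, "grip": 0}, {"x": 0, "y": 0, "z": 0, "yaw": -0.22, "grip": 0}, {"x": 0, "y": 0, "z": 0, "yaw": -0.35, "grip": 0}, {"x": 0, "y": 0, "z": 0, "yaw": -0.48, "grip": 0}, {"x": 0, "y": 0, "z": 0, "yaw": -0.6, "grip": 0}])

```text
time_s: 17.1
tool_pos: [0.5658, 0.3253, 0.3326]
eef_rot: [0.0, 0.484, 0.875, -0.0]
wrist_force: [-0.6, -0.5, -1.4]
width: 0.0147
gripper_force: 60.0
```

Call:
apply_moves(plan=[{"x": 0, "y": 0, "z": 0, "yaw": -0.13, "grip": 0}, {"x": 0, "y": 0, "z": 0, "yaw": -0.26, "grip": 0}, {"x": 0, "y": 0, "z": 0, "yaw": -0.39, "grip": 0}, {"x": 0, "y": 0, "z": 0, "yaw": -0.52, "grip": 0}, {"x": 0, "y": 0, "z": 0, "yaw": -0.64, "grip": 0}])

```text
time_s: 17.6
tool_pos: [0.5658, 0.3252, 0.3326]
eef_rot: [0.0, 0.184, 0.983, -0.0]
wrist_force: [0.7, 0.3, -1.8]
width: 0.0145
gripper_force: 60.0
```

Call:
apply_moves(plan=[{"x": 0, "y": 0, "z": 0, "yaw": -0.12, "grip": 0}, {"x": 0, "y": 0, "z": 0, "yaw": -0.22, "grip": 0}, {"x": 0, "y": 0, "z": 0, "yaw": -0.3, "grip": 0}, {"x": 0, "y": 0, "z": 0, "yaw": -0.34, "grip": 0}, {"x": 0, "y": 0, "z": 0, "yaw": -0.34, "grip": 0}])

```text
time_s: 18.1
tool_pos: [0.5658, 0.3252, 0.3326]
eef_rot: [-0.0, 0.018, 1.0, -0.0]
wrist_force: [-0.6, 0.1, -1.5]
width: 0.0142
gripper_force: 60.0
```

```bash
python3 - <<'E'
from cell import *
from h import *
np.set_printoptions(precision=4,suppress=True)
o=get_obs();t=o['tool_pos'];q=o['eef_rot'];yaw=2*np.arctan2(q[2],q[1])-np.pi;print(t,q,yaw,o['time_s'])
a=camera('scene')['color'];b=camera('side')['color'];cv2.imwrite('pics/scene_17.png',a);cv2.imwrite('pics/side_17.png',b)
hs={}
for n,im in(('scene',a),('side',b)):
    u,v=map(int,proj(n,[t[0]+.08,t[1],t[2]-.07]));hs[n]=mask(im,(u-75,v-60,u+60,v+75));print(n,cv2.boundingRect(hs[n]))
th=.6
print(fit([t[0]+.107*np.cos(th)-.037*np.sin(th),t[1],t[2]+.013-.107*np.sin(th)-.037*np.cos(th),yaw,th],hs))
E
```

```text
[0.5658 0.3252 0.3326] [-0.      0.0177  0.9998 -0.0001] -0.03543262152554538 18.1
scene (181, 214, 65, 42)
side (155, 217, 80, 52)
(array([ 0.6323,  0.3187,  0.2493, -0.113 ,  0.6032]), np.float64(-0.9015829749824762))
```

Call:
apply_moves(plan=[{"x": 12, "y": -14, "z": 20, "yaw": 0, "grip": 0}, {"x": 24, "y": -28, "z": 45, "yaw": 0, "grip": 0}, {"x": 24, "y": -28, "z": 70, "yaw": 0, "grip": 0}, {"x": 24, "y": -28, "z": 90, "yaw": 0, "grip": 0}, {"x": 24, "y": -28, "z": 97, "yaw": 0, "grip": 0}])

```text
time_s: 18.7
tool_pos: [0.5403, 0.2979, 0.2341]
eef_rot: [-0.001, 0.019, 1.0, -0.001]
wrist_force: [-0.4, 0.1, -1.2]
width: 0.0146
gripper_force: 59.9
```

Call:
apply_moves(plan=[{"x": 0, "y": 0, "z": 5, "yaw": 0, "grip": 14.8}, {"x": 4, "y": 0, "z": 11, "yaw": 0, "grip": 14.8}, {"x": 9, "y": 0, "z": 18, "yaw": 0, "grip": 15}, {"x": 16, "y": 0, "z": 26, "yaw": 0, "grip": 15}, {"x": 20, "y": 0, "z": 34, "yaw": 0, "grip": 15}], grip_force=20)

```text
time_s: 19.2
tool_pos: [0.5203, 0.2994, 0.2018]
eef_rot: [0.0, 0.018, 1.0, 0.0]
wrist_force: [-1.3, 0.8, 2.4]
width: 0.0152
gripper_force: 35.8
```

Call:
apply_moves(plan=[{"x": 5, "y": 0, "z": 8, "yaw": 0, "grip": 15}, {"x": 10, "y": 0, "z": 17, "yaw": 0, "grip": 15}, {"x": 15, "y": 0, "z": 26, "yaw": 0, "grip": 15}, {"x": 20, "y": 0, "z": 36, "yaw": 0, "grip": 15}, {"x": 20, "y": 0, "z": 36, "yaw": 0, "grip": 15}], grip_force=20)

```text
time_s: 19.7
tool_pos: [0.5001, 0.2998, 0.1648]
eef_rot: [-0.0, 0.018, 1.0, -0.0]
wrist_force: [-1.4, 0.1, 0.4]
width: 0.0152
gripper_force: 34.9
```

```bash
cat >ft.py <<'E'
from cell import *
from h import *
import sys
np.set_printoptions(precision=4,suppress=True)
th=float(sys.argv[1]);o=get_obs();t=o['tool_pos'];q=o['eef_rot'];yaw=2*np.arctan2(q[2],q[1])-np.pi;print(t,yaw,o['time_s'],o['wrist_force'],o['ft_torque'],o['gripper_force'])
a=camera('scene')['color'];b=camera('side')['color'];hs={}
cv2.imwrite('pics/fa.png',a);cv2.imwrite('pics/fb.png',b)
X=[.596,.297,.105]
for n,im in(('scene',a),('side',b)):
    u,v=map(int,proj(n,X));hs[n]=mask(im,(u-60,v-60,u+60,v+55));print(n,cv2.boundingRect(hs[n]))
print(fit([X[0],X[1],.105+.075*np.sin(th),-.03,th],hs))
E
python3 ft.py .15
```

```text
[0.5001 0.2998 0.1648] -0.03520731548007783 19.7 [-1.4265  0.0577  0.3803] [ 0.0561  0.0001 -0.0434] 34.92230415344238
scene (206, 267, 67, 34)
side (188, 278, 79, 40)
(array([ 0.5985,  0.2957,  0.1163, -0.0656,  0.2397]), np.float64(-0.9471471515992073))
```

Call:
apply_moves(plan=[{"x": 3, "y": 0, "z": 9, "yaw": 0, "grip": 15}, {"x": 6, "y": 0, "z": 18, "yaw": 0, "grip": 15}, {"x": 8, "y": 0, "z": 25, "yaw": 0, "grip": 15}, {"x": 9, "y": 0, "z": 31, "yaw": 0, "grip": 15}, {"x": 9, "y": 0, "z": 33, "yaw": 0, "grip": 15}], grip_force=20)

```text
time_s: 20.3
tool_pos: [0.4915, 0.3, 0.1318]
eef_rot: [-0.0, 0.018, 1.0, -0.0]
wrist_force: [-0.7, -0.4, 1.0]
width: 0.0151
gripper_force: 34.7
```

```bash
python3 ft.py .03
```

```text
[0.4915 0.3    0.1318] -0.03564992791638444 20.3 [-0.737  -0.4377  0.9761] [-0.0149 -0.0546 -0.0043] 34.699864983558655
scene (206, 268, 68, 41)
side (188, 278, 77, 50)
(array([ 0.5991,  0.2971,  0.1042, -0.1024,  0.1011]), np.float64(-0.9257293926723527))
```

Call:
apply_moves(plan=[{"x": 0, "y": 0, "z": 3, "yaw": 0, "grip": 15.2}, {"x": 0, "y": 0, "z": 5, "yaw": 0, "grip": 15.3}, {"x": 0, "y": 0, "z": 7, "yaw": 0, "grip": 15.3}, {"x": 0, "y": 0, "z": 7, "yaw": 0, "grip": 15.3}], grip_force=20)

```text
time_s: 20.8
tool_pos: [0.4918, 0.3002, 0.1256]
eef_rot: [0.0, 0.018, 1.0, 0.0]
wrist_force: [-1.1, -0.8, 4.8]
width: 0.0151
gripper_force: 25.1
```

```bash
python3 ft.py .04
```

```text
[0.4918 0.3002 0.1256] -0.03584125995555354 20.8 [-1.1153 -0.8029  4.8385] [0.01   0.2227 0.0087] 25.059121549129486
scene (205, 266, 66, 44)
side (187, 276, 77, 53)
(array([ 0.6023,  0.2969,  0.1043, -0.1015,  0.0487]), np.float64(-0.91610515649783))
```

Call:
apply_moves(plan=[{"x": 0, "y": 0, "z": -1, "yaw": 0, "grip": 16}, {"x": 0, "y": 0, "z": -1, "yaw": 0, "grip": 18}, {"x": 0, "y": 0, "z": -1, "yaw": 0, "grip": 24}, {"x": 0, "y": 0, "z": -1, "yaw": 0, "grip": 36}, {"x": 0, "y": 0, "z": -1, "yaw": 0, "grip": 50}])

```text
time_s: 21.4
tool_pos: [0.4918, 0.3, 0.1265]
eef_rot: [-0.0, 0.018, 1.0, -0.0]
wrist_force: [0.2, 0.2, -0.7]
width: 0.049
gripper_force: 0.0
```

Call:
apply_moves(plan=[{"x": 0, "y": 0, "z": 0, "yaw": 0, "grip": 60}, {"x": 0, "y": 0, "z": -10, "yaw": 0, "grip": 60}, {"x": 0, "y": 0, "z": -40, "yaw": 0, "grip": 60}, {"x": 0, "y": 0, "z": -85, "yaw": 0, "grip": 60}, {"x": 0, "y": 0, "z": -130, "yaw": 0, "grip": 60}])

```text
time_s: 21.9
tool_pos: [0.4915, 0.2999, 0.2589]
eef_rot: [-0.0, 0.018, 1.0, -0.0]
wrist_force: [0.4, 1.3, 0.6]
width: 0.06
gripper_force: 0.0
```

Call:
apply_moves(plan=[{"x": 20, "y": -40, "z": -40, "yaw": 0, "grip": 60}, {"x": 20, "y": -80, "z": -80, "yaw": 0, "grip": 60}, {"x": 20, "y": -120, "z": -110, "yaw": 0, "grip": 60}, {"x": 20, "y": -165, "z": -120, "yaw": 0, "grip": 60}, {"x": 20, "y": -210, "z": -120, "yaw": 0, "grip": 60}])

```text
time_s: 22.4
tool_pos: [0.4643, 0.095, 0.3788]
eef_rot: [0.002, 0.017, 1.0, 0.0]
wrist_force: [1.8, -1.2, -0.8]
width: 0.0599
gripper_force: 0.0
```

```bash
python3 ft.py 0.04; python3 - <<'E'
from cell import *
from h import *
c=camera('wrist');cv2.imwrite('pics/w18.png',c['color']);E=np.array(c['extrinsics'])
for P in([.54,-.107,.125],[.545,-.04,.15],[.546,.007,.312]):
    q=E[:3,:3]@P+E[:3,3];print(np.round(q[:2]/q[2]*c['fx']+[c['cx'],c['cy']]))
E
```

```text
[0.4643 0.095  0.3788] -0.03487432176398775 22.4 [ 1.8153 -1.2085 -0.8345] [-0.053  -0.127  -0.0124] 0.0
scene (205, 267, 69, 43)
side (188, 277, 81, 52)
(array([ 0.6004,  0.2983,  0.1043, -0.08  ,  0.064 ]), np.float64(-0.9539399703851634))
[173. 226.]
[218. 235.]
[217. 315.]
```

```bash
python3 - <<'E'
from h import *
w=cv2.imread('pics/w18.png')[120:400,60:360];b=cv2.imread('pics/fb.png')[150:370,160:360];a=cv2.imread('pics/fa.png')[150:270,220:400]
A=cv2.resize(w,(400,373),interpolation=cv2.INTER_CUBIC);B=cv2.resize(b,(400,440),interpolation=cv2.INTER_CUBIC)
A=np.vstack([A,np.zeros((67,400,3),np.uint8)]);cv2.imwrite('pics/v18.png',np.hstack([A,B]))
E
```

```text
(no output)
```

View pics/v18.png

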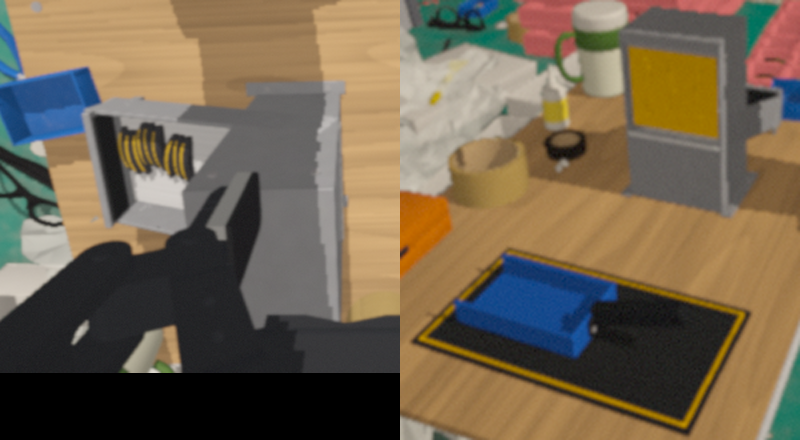

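The left half shows bundles on the sloping shelf near (125–185,150), two side by side and one behind. The right half shows the flap shut and the empty scoop flat inside the mat border.

```bash
python3 -c "
from cell import *
print(close_job())"
```

```text
the job is handed in; nothing more can be done
None
```

Job handed in: the three bundles lie on the chute's shelf, the flap is shut, the empty scoop is flat on its mat, and I moved nothing else.

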